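# Return the reagent bottles to their spill trays

## Task

The four reagent bottles have been left standing about the bench. Put each one back, upright, in the pale grey spill tray made for its base - large round, small round, square and oblong - so that it stands flat on the tray's floor inside the rim. Keep the bottles upright, set them down gently rather than dropping them, and leave the white evaporating dish and the steel check weight where they stand.

Things in the scene. Friction and masses are not known exactly. Their poses are not given: they have to be found in the camera images.
- bottle_large: Large round bottle: body 66 mm in diameter, black screw cap 40 mm in diameter and 27 mm high on its centre line, the top of the cap 122 mm above the base, and about 5 mm of 34 mm neck under the cap above the shoulder; cream-white plastic, closed, up to 0.4 kg. Origin: centre of the underside; z up.
- bottle_small: Small round bottle: body 47 mm in diameter, black screw cap 40 mm in diameter and 27 mm high on its centre line, the top of the cap 110 mm above the base, and about 5 mm of 34 mm neck under the cap above the shoulder; cream-white plastic, closed, up to 0.4 kg. Origin: centre of the underside; z up.
- bottle_square: Square bottle: body 58 x 58 mm, sides along its x and y, black screw cap 40 mm in diameter and 27 mm high on its centre line, the top of the cap 120 mm above the base, and about 5 mm of 34 mm neck under the cap above the shoulder; cream-white plastic, closed, up to 0.4 kg. Origin: centre of the underside; z up.
- bottle_oblong: Oblong bottle: body 44 mm along its x, 80 mm along its y, black screw cap 40 mm in diameter and 27 mm high on its centre line, the top of the cap 118 mm above the base, and about 5 mm of 34 mm neck under the cap above the shoulder; cream-white plastic, closed, up to 0.4 kg. Origin: centre of the underside; z up.
- tray_large: Pale grey plastic spill tray fixed to the worktop, open on top, wall 3 mm thick and 20 mm high, floor 3 mm thick, large round, 86 mm inside diameter; for the large round bottle. Origin: centre of the underside; z up.
- tray_small: Pale grey plastic spill tray fixed to the worktop, open on top, wall 3 mm thick and 20 mm high, floor 3 mm thick, small round, 67 mm inside diameter; for the small round bottle. Origin: centre of the underside; z up.
- tray_square: Pale grey plastic spill tray fixed to the worktop, open on top, wall 3 mm thick and 20 mm high, floor 3 mm thick, square, 78 x 78 mm inside, sides along its x and y; for the square bottle. Origin: centre of the underside; z up.
- tray_oblong: Pale grey plastic spill tray fixed to the worktop, open on top, wall 3 mm thick and 20 mm high, floor 3 mm thick, oblong, 64 mm along its x, 100 mm along its y inside; for the oblong bottle, which fits only with its long side along the tray's. Origin: centre of the underside; z up.
- dish: White porcelain evaporating dish, loose, 74 mm across the rim, 32 mm high, with a small lip. Not to be moved. Origin: centre of the underside.
- weight: Polished steel check weight with a knob, loose, 38 mm in diameter, 64 mm high, 0.5 kg. Not to be moved. Origin: centre of the underside.
There are look-alikes about, which are no part of the job. What is shaped like the bottle_square but turquoise is not meant.

How it is judged (in metres and radians):
At the end, for the whole second after the job is handed in: Each bottle stands at rest (slower than 20 mm/s and 0.15 rad/s) in its own tray: its base centre within 15 mm of the tray's centre, its underside less than 6 mm above the underside of the tray (flat on the floor), tilted under 0.08 rad; the dish and the weight are within 30 mm of where they stood (horizontal distance between bottle_large and tray_large below 0.015 m and z of bottle_large in the frame of tray_large below 0.006 m and angle between each of bottle_large, bottle_small, bottle_square, bottle_oblong's own z axis and vertical below 0.08 rad and linear speed of each of bottle_large, bottle_small, bottle_square, bottle_oblong below 0.02 m/s and angular speed of each of bottle_large, bottle_small, bottle_square, bottle_oblong below 0.15 rad/s and horizontal distance between bottle_small and tray_small below 0.015 m and z of bottle_small in the frame of tray_small below 0.006 m and horizontal distance between bottle_square and tray_square below 0.015 m and z of bottle_square in the frame of tray_square below 0.006 m and horizontal distance between bottle_oblong and tray_oblong below 0.015 m and z of bottle_oblong in the frame of tray_oblong below 0.006 m and distance of each of dish, weight from where it was at the start of the episode below 0.03 m); the robot touches nothing.
It fails at once if a bottle is dropped: it moves faster than 0.7 m/s while no finger touches it ((linear speed of bottle_large above 0.7 m/s and contact force between the fingers and bottle_large below 0.05 N) or (linear speed of bottle_small above 0.7 m/s and contact force between the fingers and bottle_small below 0.05 N) or (linear speed of bottle_square above 0.7 m/s and contact force between the fingers and bottle_square below 0.05 N) or (linear speed of bottle_oblong above 0.7 m/s and contact force between the fingers and bottle_oblong below 0.05 N)).
It fails at once if a bottle is tipped by more than 0.6 rad (angle between any of bottle_large, bottle_small, bottle_square, bottle_oblong's own z axis and vertical above 0.6 rad).
It fails at once if the evaporating dish or the check weight is moved by more than 30 mm (distance of any of dish, weight from where it was at the start of the episode above 0.03 m).
It also fails if it takes over 112 s, if anything falls off the work surface, if the arm or the gripper's body presses on something with over 40 N, if the wrist force passes 120 N, or if a joint passes its speed limit or range.

## Robot

A 6-joint arm with a two-finger parallel gripper is mounted at the origin on the work surface. World frame = base frame: x ahead of the robot, y to its left, z up, the work surface at z = 0. Lengths are in mm, angles in rad, forces in N, time in s.
With the tool pointing down it reaches from about 350 to 1000 mm from the base axis. Payload 7.1 kg.
Tool frame: the origin (TCP) lies at the very end of the fingers, on their centre line; the grasp point (between the pads) lies 19 mm behind it; z points along the fingers, y is the line along which they close (so a half turn about z gives the same grasp; the last joint's range is limited). The gripper opens to 85 mm and grips with 20 to 120 N. Pads are 22 mm wide; open, the fingers measure 114 mm over their backs; the gripper's body (76 mm by 85 mm) begins 54 mm behind the grasp point. The pads swing forward as they close: fully open they stand 13 mm farther back than shut.
Start: joints at [-1.268, 0.423, 1.63, -0, 1.089, -0.019], TCP at [197.689, -592.894, 202.519] pointing down, gripper open.
Joint ranges: [-3, 3], [-0.9, 2.11], [0.09, 2.58], [-1.31, 4.45], [0.11, 2.69], [-2.54, 2.54]. Speed limits (rad/s): [2.39, 2.39, 3.01, 3.14, 3.14, 3.14].

## Interface

Orientations are given as a 3x3 rotation matrix whose columns are the frame's x, y, z axes.
In Python, from station import env gives the robot as it stands. Calls block until the motion is done:
- env.move_ptp(position, orientation): joint-space move of the TCP to a pose.
- env.move_linear(position, attitude=None, rate=150, until_force=None): straight line of the TCP; attitude=None keeps the orientation; rate is the mean speed in mm/s. With until_force (N) it stops when the force on the tool has changed by that much, and returns True; else False.
- env.move_joints(angles): joint-space move.
- env.command_gripper(opening, effort=None): finger opening in mm; effort is the grip in N (None keeps the last); returns when the fingers have stopped.
- env.hold(seconds).
- env.inverse_kinematics(position, orientation): joint angles nearest the present ones, or None.
- env.state(): the state.
- env.snapshot(name): name is "side" or "top" or "wrist"; returns the picture (400x640x3 uint8, red, green, blue); there is no depth.
- env.calibration(name): a dict with "camera_matrix" (3x3 intrinsics, pixels), "world_from_camera" (4x4, takes a point from camera to world coordinates). Camera axes: x right, y down, z forward; pixel columns grow to the right and rows downward; lengths in mm; the calibration is good to about 2 mm. The wrist camera is an equidistant fisheye: a pixel r from the principal point sees the ray r / f radians off the axis. A picture is of the moment at which its call begins: read the wrist's pose just before it. calibration takes no time and is no camera call; for the wrist camera it gives the pose at the moment of the call.
A pose or a line that the arm cannot do raises env.IKError and nothing moves.
- env.finish_job(): hands the job in; it is judged then, once.
The state is a dict: "time": time; "joints": joint angles; "joint_vel": joint speeds; "effort": joint torques, N m; "ee_pos": TCP position; "orientation": TCP orientation; "wrist_force": force on the tool from outside, world axes, zero at the start; "ft_torque": the same for the moment, N m; "opening": finger opening in mm; "grasp_force": force on a finger pad.
Only numpy, scipy, OpenCV 4.12 (cv2) and the standard library are available. Lean on these libraries where they do the work, as an engineer would, in place of code of your own. Each camera call takes 0.05 s, during which the arm holds its last target. There are 200 camera calls.

## Working session

There is one attempt and no reset: what is moved stays moved. The work goes in short steps, each a Python script; the robot and the scene stay as the last script left them, time stands still between calls to the robot, and variables do not carry over. Pictures are saved under pics/ and viewed, at most 14 in all, crops included, and the job is handed in when it is done.

```bash
ls; mkdir -p pics; python3 - <<'E'
from station import env
import cv2,numpy as np
np.set_printoptions(suppress=True,precision=3)
for n in ["side","top","wrist"]:
    im=env.snapshot(n); cv2.imwrite(f"pics/{n}0.png",im[:,:,::-1])
    print(n,env.calibration(n))
E
```

```text
pics
side {'camera_matrix': array([[375.855,   0.   , 315.172],
       [  0.   , 375.855, 201.301],
       [  0.   ,   0.   ,   1.   ]]), 'world_from_camera': array([[ -0.952,  -0.208,   0.224, 297.341],
       [ -0.305,   0.691,  -0.655, 586.38 ],
       [ -0.019,  -0.692,  -0.721, 776.866],
       [  0.   ,   0.   ,   0.   ,   1.   ]])}
top {'camera_matrix': array([[374.861,   0.   , 319.174],
       [  0.   , 374.861, 195.8  ],
       [  0.   ,   0.   ,   1.   ]]), 'world_from_camera': array([[ -0.029,  -0.981,   0.189, 345.551],
       [ -0.999,   0.034,   0.026, -59.683],
       [ -0.032,  -0.188,  -0.982, 944.122],
       [  0.   ,   0.   ,   0.   ,   1.   ]])}
wrist {'camera_matrix': array([[309.707,   0.   , 317.698],
       [  0.   , 309.707, 206.207],
       [  0.   ,   0.   ,   1.   ]]), 'world_from_camera': array([[   0.315,   -0.917,   -0.245,  259.803],
       [  -0.949,   -0.305,   -0.08 , -572.081],
       [  -0.002,    0.258,   -0.966,  373.346],
       [   0.   ,    0.   ,    0.   ,    1.   ]])}
```

View pics/top0.png

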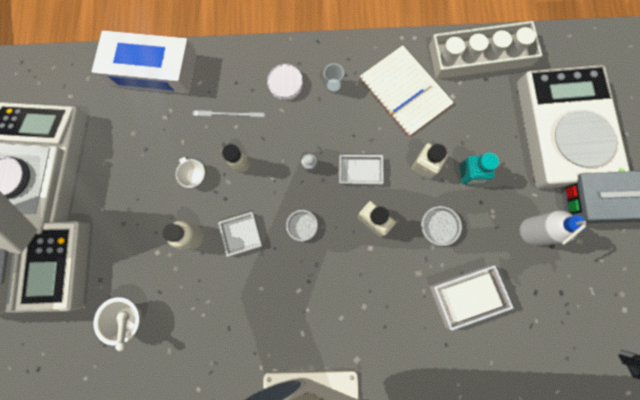

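View pics/side0.png

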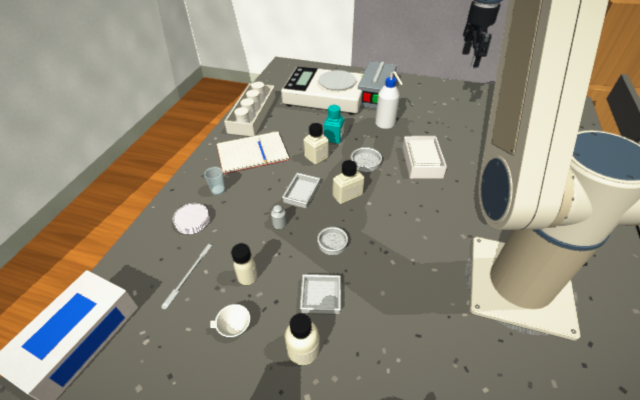

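The top view shows bottles with caps at (178,231) large, (233,152) small, (436,152) and (379,214) as square/oblong, still to be told apart. Trays are at (361,170), (302,225), (441,226) and (240,234), with a bigger rectangle at (472,297). The look-alikes are the turquoise bottle (485,165), the white wash bottle (550,228) and the big rectangle. The dish is at (190,173) and the weight at (309,160). I'll check with enlarged crops.

```bash
python3 - <<'E'
import cv2
a=cv2.imread("pics/top0.png")
cv2.imwrite("pics/c1.png",cv2.resize(a[130:270,155:345],None,fx=4,fy=4,interpolation=cv2.INTER_CUBIC))
cv2.imwrite("pics/c2.png",cv2.resize(a[130:270,325:515],None,fx=4,fy=4,interpolation=cv2.INTER_CUBIC))
E
```

```text
(no output)
```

View pics/c1.png

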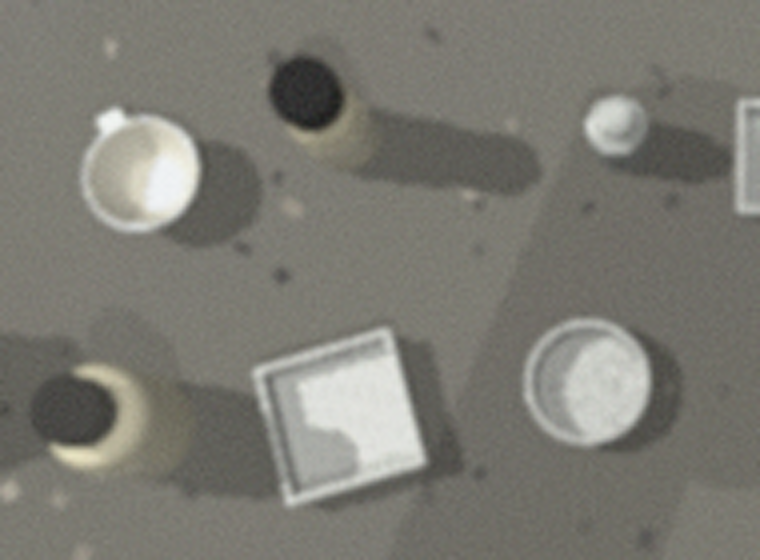

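View pics/c2.png

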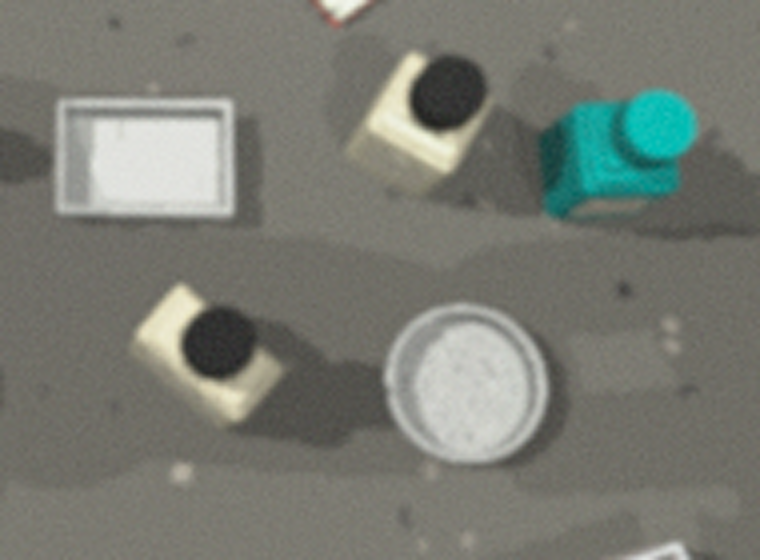

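Choices: square bottle at c2 (450,92), with a squat, bevelled square top; oblong bottle at c2 (220,342). Both are cream, so the turquoise one is out. The oblong tray is at c2 (146,157), about 107x71 mm, which fits; the big rectangle is too large. Now I'll compute positions and cross-check them against the side view.

```bash
cat > h.py <<'E'
from station import env
import numpy as np
np.set_printoptions(suppress=True,precision=1)
C={n:env.calibration(n) for n in("top","side")}
def bp(n,uv,z):
    c=C[n];T=c["world_from_camera"]
    d=T[:3,:3]@np.linalg.solve(c["camera_matrix"],[*uv,1]);return (T[:3,3]+d*(z-T[2,3])/d[2])[:2]
def pr(n,p):
    c=C[n];T=c["world_from_camera"];q=c["camera_matrix"]@(T[:3,:3].T@(np.array(p)-T[:3,3]));return q[:2]/q[2]
o1=np.array([155,130]);o2=np.array([325,130])
cr=lambda o,p:o+(np.array(p)+.5)/4-.5
H=dict(large=122,small=110,square=120,oblong=118)
E
python3 - <<'E'
from h import *
caps=dict(large=(o1,(67,411)),small=(o1,(306,91)),square=(o2,(451,91)),oblong=(o2,(219,341)))
for k,(o,p) in caps.items():
    w=bp("top",cr(o,p),H[k]);print(k,w,"side px",pr("side",[*w,H[k]]))
def quad(n,o,ps,z):
    w=np.array([bp("top",cr(o,p),z) for p in ps]);e=np.roll(w,-1,0)-w
    print(n,w.mean(0),"len",np.linalg.norm(e,axis=1),"ang",np.degrees(np.arctan2(e[:,1],e[:,0])), "side",pr("side",[*w.mean(0),z]))
quad("tsq",o1,[(252,370),(386,328),(427,464),(291,505)],20)
quad("tob",o2,[(57,99),(234,98),(235,215),(57,216)],20)
quad("bob",o2,[(182,284),(285,375),(235,425),(133,340)],86)
quad("bsq",o2,[(413,52),(492,97),(437,165),(368,118)],88)
for n,o,p in(("tsm",o1,(588,382)),("tlg",o2,(466.5,383))):
    w=bp("top",cr(o,p),20);print(n,w,pr("side",[*w,20]))
for n,o,p in(("dish",o1,(140,173)),("weight",o1,(617,122))): print(n,bp("top",cr(o,p),40))
import cv2
a=cv2.imread("pics/side0.png")
cv2.imwrite("pics/s1.png",cv2.resize(a[115:365,200:400],None,fx=2.4,fy=2.4,interpolation=cv2.INTER_CUBIC))
E
```

```text
large [432.9 292.5] side px [300.5 321.4]
small [616.9 165. ] side px [241.1 248.5]
square [ 595.4 -308.8] side px [315.7 126. ]
oblong [ 457.3 -169.9] side px [349.  164.1]
tsq [435.1 165.3] len [87.4 89.3 86.8 88.1] ang [ -74.2 -163.2  105.    17.2] side [320.2 291.4]
tob [ 589.9 -143.6] len [112.8  76.5 111.7  76.8] ang [-91.9 177.   88.3  -2.2] side [300.7 187.1]
bob [ 453.4 -167.7] len [78.1 40.8 75.  43.6] ang [-134.5  132.4   47.6  -43.3] side [349.7 173.8]
bsq [ 595.4 -303.9] len [52.7 53.5 48.1 49.3] ang [-124.   138.3   51.6  -36.8] side [315.4 135.7]
tsm [451.3  10.2] [332.1 238.1]
tlg [ 439.7 -332.2] [365.7 156.6]
dish [590.  288.2]
weight [611.8 -12.7]
```

View pics/s1.png

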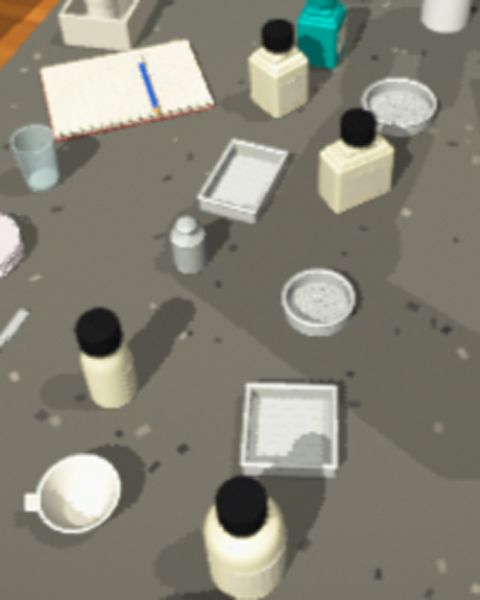

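The side view agrees with the estimates to about 1–2 px. I'll grip the caps, starting with the small bottle.

```bash
cat >> h.py <<'E'
def R(a):
    c,s=np.cos(a),np.sin(a);return np.array([[c,s,0],[s,-c,0],[0,0,-1.]])
def pick_place(k,b,t,dyaw=0.):
    top=H[k];b=np.array(b);t=np.array(t);d=np.radians(dyaw)
    env.command_gripper(64,60)
    best=None
    for y in np.linspace(-np.pi,np.pi,49):
        q1=env.inverse_kinematics([*b,265],R(y));q2=env.inverse_kinematics([*t,265],R(y+d))
        if q1 is None or q2 is None: continue
        m=max(abs(q1[5]),abs(q2[5]))
        if best is None or m<best[0]: best=(m,y)
    y=best[1];print(k,"yaw",y,"maxj6",best[0])
    env.move_ptp([*b,265],R(y))
    hit=env.move_linear([*b,top-29],rate=120,until_force=15)
    s=env.state();print("down",s["ee_pos"],hit,s["wrist_force"])
    if hit: return
    env.command_gripper(20,60)
    s=env.state();print("grip",s["opening"],s["grasp_force"],s["wrist_force"])
    if s["opening"]<30: return
    env.move_linear([*b,265],rate=120)
    s=env.state();print("lift",s["opening"],s["wrist_force"])
    env.move_ptp([*t,265],R(y+d))
    env.move_linear([*t,top-29+14],rate=130)
    hit=env.move_linear([*t,top-29+1],rate=20,until_force=6)
    s=env.state();print("set",hit,s["ee_pos"],s["wrist_force"],s["opening"])
    env.command_gripper(64);env.hold(.2)
    env.move_linear([*t,265],rate=150)
    print("t",env.state()["time"])
E
python3 - <<'E'
from h import *
pick_place("small",(616.9,165),(451.3,10.2))
import cv2
a=env.snapshot("top");b=env.snapshot("side")
cv2.imwrite("pics/m1.png",np.vstack([cv2.resize(a[130:270,150:350],(560,392)),cv2.resize(b[200:280,290:390],(560,200))])[:,:,::-1])
E
```

```text
small yaw 1.7016960206944711 maxj6 0.13466675880934753
down [617.5 165.1  81.8] False [-0.7  0.2 -0.3]
grip 20.006621689135972 2.509856133219728 [-1.9 -0.8  4.4]
```

View pics/m1.png

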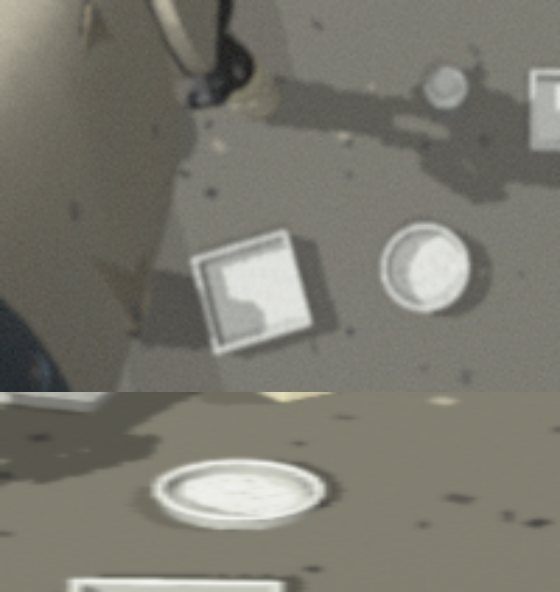

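The picture shows the small bottle still at its start, with the gripper at (75,90 in the crop) and the arm hiding part of it. The fingers closed without holding the cap. I'll look closer.

```bash
python3 - <<'E'
from h import *
import cv2
b=env.snapshot("side");w=env.snapshot("wrist")
cv2.imwrite("pics/m2.png",np.hstack([cv2.resize(b[180:330,180:300],(400,500)),cv2.resize(w[50:400,180:460],(400,500))])[:,:,::-1])
E
```

```text
(no output)
```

View pics/m2.png

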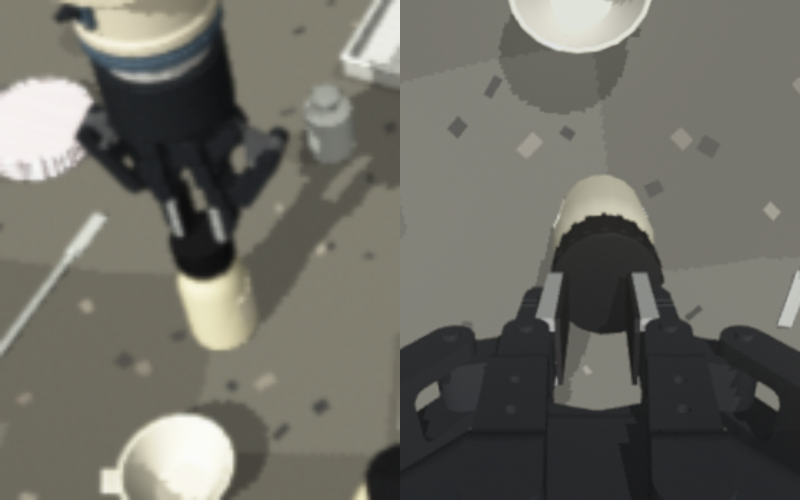

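In the wrist view the cap top disc is at about full-image (325,248), ahead of the pads on the camera side (+y). I'll measure it.

```bash
cat >> h.py <<'E'
def bpw(uv,z,c=None):
    c=c or env.calibration("wrist");K=c["camera_matrix"];T=c["world_from_camera"]
    v=np.array(uv,float)-K[:2,2];r=np.linalg.norm(v);th=r/K[0,0]
    d=T[:3,:3]@np.array([*(np.sin(th)*v/r),np.cos(th)]);return (T[:3,3]+d*(z-T[2,3])/d[2])[:2]
E
python3 - <<'E'
from h import *
import cv2
print(bpw((325,248),110))
s=env.state();print(s["ee_pos"],s["orientation"],s["opening"],s["wrist_force"],s["grasp_force"],s["time"])
# release, rise, look
env.command_gripper(64);env.move_linear([616.9,165,230],rate=150)
c=env.calibration("wrist");w=env.snapshot("wrist");print(c["world_from_camera"])
cv2.imwrite("pics/w2.png",w[:,:,::-1]);np.save("w2.npy",c["world_from_camera"])
E
```

```text
[620.2 170.9]
[617.  165.   81.7] [[-0.1  1.   0. ]
 [ 1.   0.1  0. ]
 [ 0.   0.  -1. ]] 19.77573531291616 [-0.9 -1.5  5.7] 2.5623040109712747 5.9167
[[  1.    0.1   0.  608.3]
 [  0.1  -1.   -0.3 229.6]
 [ -0.    0.3  -1.  400.3]
 [  0.    0.    0.    1. ]]
```

View pics/w2.png

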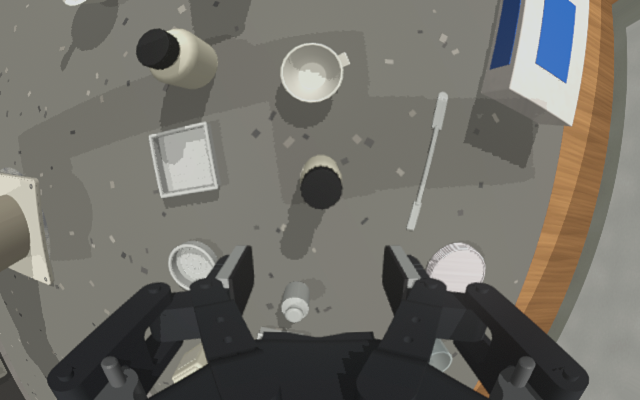

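```bash
python3 - <<'E'
from h import *
import cv2
c=env.calibration("wrist")
for z in (60,80,95,110): print(z,bpw((321,188),z,c))
print("dish",bpw((312,73),32,c),"weight",bpw((294,313),64,c))
a=env.snapshot("top")
b=env.snapshot("side")
cv2.imwrite("pics/m3.png",np.hstack([cv2.resize(a[125:195,200:270],(400,400),interpolation=2),cv2.resize(b[215:315,200:300],(400,400),interpolation=2)])[:,:,::-1])
E
```

```text
60 [620.5 160.9]
80 [619.7 164.9]
95 [619.2 167.9]
110 [618.7 171. ]
dish [592.9 291. ] weight [607.5  -5.7]
```

View pics/m3.png

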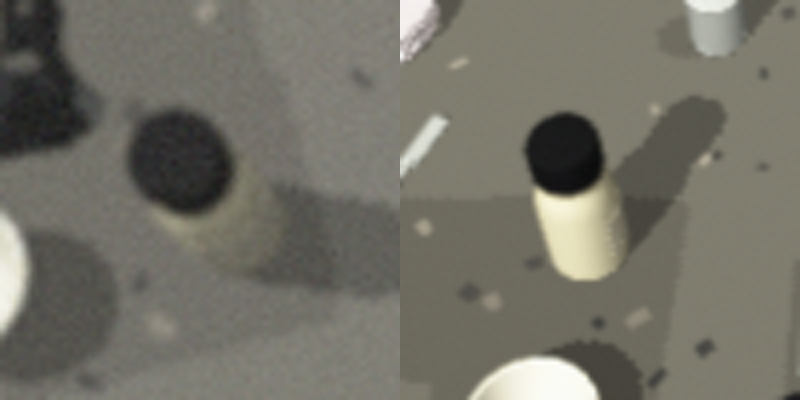

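```bash
python3 - <<'E'
from h import *
c=env.calibration("wrist");K=c["camera_matrix"];T=c["world_from_camera"];s=env.state()
print(s["opening"],s["ee_pos"],s["joints"])
def prw(p):
    q=T[:3,:3].T@(p-T[:3,3]);r=np.hypot(*q[:2]);th=np.arctan2(r,q[2]);return K[:2,2]+q[:2]/r*th*K[0,0]
for back in(0,20,40,54):
  print(back,[prw(s["ee_pos"]+s["orientation"]@np.array([11,y,-back])) for y in(-32,0,32)])
E
```

```text
63.844072736219644 [616.3 164.8 228.8] [ 0.2  0.4  1.6 -0.   1.2  0.1]
0 [array([262.6, 220.2]), array([317.1, 220.3]), array([371.7, 220.1])]
20 [array([256.2, 231.7]), array([317.1, 231.9]), array([378. , 231.6])]
40 [array([248.3, 246. ]), array([317. , 246.6]), array([385.8, 245.9])]
54 [array([241.5, 258.4]), array([317. , 259.4]), array([392.5, 258.3])]
```

The fingertips show about 30–40 mm behind the nominal TCP, and the pads closed on top of the cap, so I need to go deeper. I'll lower in guarded steps, and take the set-down height relative to the gripping height.

```bash
sed -i 's/def pick_place(k,b,t,dyaw=0.)/def pick_place(k,b,t,dyaw=0.,g=52)/; s/top-29/top-g/g' h.py
python3 - <<'E'
from h import *
pick_place("small",(617.5,166),(451.3,10.2))
import cv2
a=env.snapshot("top");b=env.snapshot("side");w=env.snapshot("wrist")
cv2.imwrite("pics/m4.png",np.hstack([cv2.resize(b[100:320,200:400],(400,440)),cv2.resize(w[50:400,160:480],(400,440))])[:,:,::-1])
E
```

```text
small yaw 1.7016960206944711 maxj6 0.13466675880934753
down [618.  166.1  58.7] False [-0.2  0.1  0.7]
grip 38.22102003102348 60.15267848968506 [0.6 1.3 6.1]
lift 38.200076692518806 [-0.  -0.5 -0.4]
set True [451.5  10.2  61.7] [-0.6 -0.2  6.5] 37.96157147239418
t 17.4333
```

View pics/m4.png

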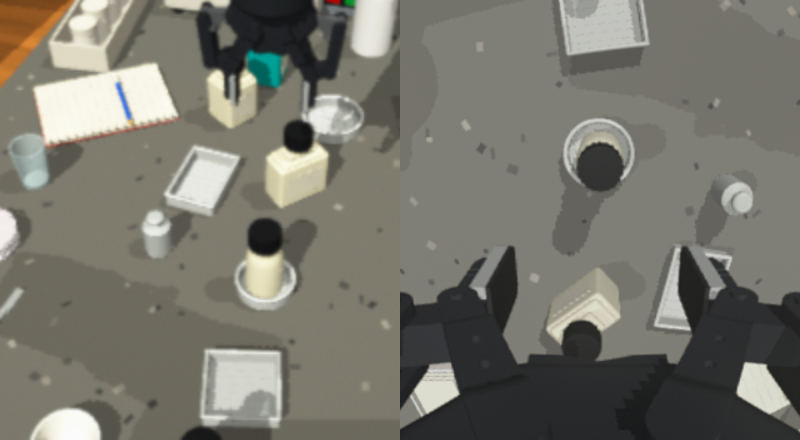

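The small bottle stands in its tray (side view centre 265,270). Next are the large and oblong bottles.

```bash
python3 - <<'E'
from h import *
pick_place("large",(432.9,293),(439.7,-332.2))
pick_place("oblong",(457.3,-169.5),(590.5,-143),41.7)
import cv2
a=env.snapshot("top");b=env.snapshot("side")
cv2.imwrite("pics/m5.png",np.hstack([cv2.resize(a[120:290,280:520],(400,283)),cv2.resize(b[95:265,200:400],(400,283))])[:,:,::-1])
E
```

```text
large yaw 1.5707963267948966 maxj6 0.6686169599442042
down [433.3 293.3  70.6] False [-0.  -0.2  0.3]
grip 38.17066413155338 60.0512570142746 [-0.2 -0.8  5.3]
lift 38.17925740911809 [-0.4  0.3 -3.8]
set True [ 439.8 -332.2   73.8] [ 0.1 -0.   4.3] 38.08633618280811
t 29.0917
oblong yaw 0.9162978572970228 maxj6 0.33048492397058027
down [ 457.8 -169.7   66.5] False [-0.5  0.2 -0.3]
grip 37.9215182820847 59.50961351394653 [-1.1  1.   6.2]
lift 37.97606987268953 [ 0.4 -0.5 -2.4]
set True [ 590.5 -143.1   69.8] [-0.7 -0.4  4.9] 38.42739016183642
t 38.9333
```

View pics/m5.png

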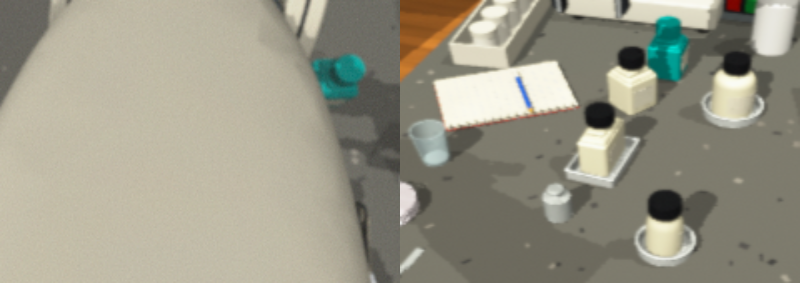

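Large and oblong are in their trays and aligned. Now the square one.

```bash
python3 - <<'E'
from h import *
pick_place("square",(596,-308.3),(435.5,165.8),-36)
env.move_joints([-1.268,0.423,1.63,0,1.089,-0.019])
import cv2
a=env.snapshot("top");b=env.snapshot("side")
cv2.imwrite("pics/m6.png",np.hstack([cv2.resize(a[130:270,170:470],(450,420),interpolation=2),cv2.resize(b[100:330,200:400],(350,420))])[:,:,::-1])
E
```

```text
square yaw 1.8325957145940457 maxj6 0.7569119047595958
down [ 596.5 -308.5   68.8] False [0.  0.1 0.6]
grip 38.12596633976995 60.291184186935425 [1.2 0.4 5.2]
lift 38.25489710906548 [ 0.5 -0.2 -3.4]
set True [435.7 165.8  71.8] [ 0.6 -0.4  4.6] 38.20549331352288
t 49.7917
```

View pics/m6.png

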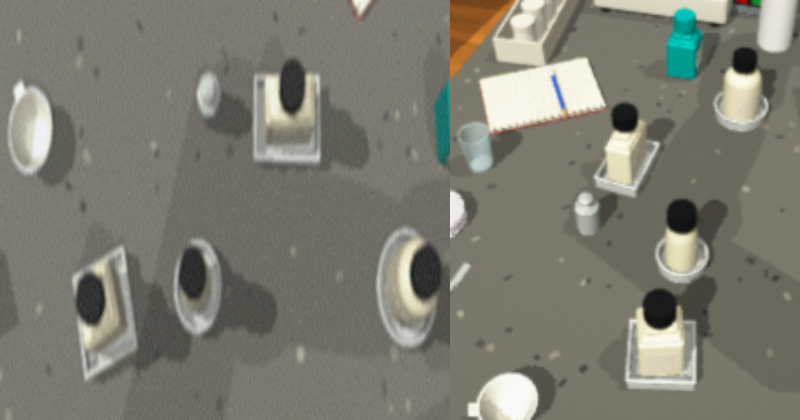

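All four bottles stand upright, centred and flat in their trays, and the dish and weight have not moved.

```bash
python3 -c "
from station import env
print(env.finish_job())"
```

```text
the job is handed in; nothing more can be done
None
```

I handed the job in at about 50 s of the 112 s allowed: all four bottles are upright and flat in their own trays in the final pictures, with the dish and weight where they stood, but no verdict came back.

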